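Release the light source's optic block and put it away

ROBOT

A 7-joint arm with a two-finger parallel gripper is mounted at the origin on the work surface. World frame = base frame: x ahead of the robot, y to its left, z up, the work surface at z = 0. Lengths are in m, angles in degrees, forces in N, time in s.
With the tool pointing down it reaches from about 0.425 to 0.975 m from the base axis. Payload 16.7 kg.
Tool frame: the origin (TCP) lies between the finger pads; the fingertips stand 8 mm ahead of it and the grasp point (between the pads) lies 11 mm behind it; z points along the fingers, y is the line along which they close (so a half turn about z gives the same grasp; the last joint's range is limited). The gripper opens to 85 mm and grips with 20 to 120 N. Pads are 22 mm wide; open, the fingers measure 114 mm over their backs; the gripper's body (76 mm by 85 mm) begins 54 mm behind the grasp point. The pads swing forward as they close: fully open they stand 13 mm farther back than shut.
Start: joints at [-8.566, 24.414, 4.234, 92.017, -1.954, 63.644, -3.845], TCP at [0.675, -0, 0.211] pointing down, gripper open.
Joint ranges: [-163.25, 163.25], [-28.42, 122.38], [-70.27, 78.77], [12.13, 141.07], [-58.53, 238.53], [9.26, 117.41], [-156.51, 156.51]. Speed limits (degrees/s): [108.29, 108.29, 136.94, 136.94, 172.46, 172.46, 172.46].

INTERFACE

Orientations are given as a 3x3 rotation matrix whose columns are the frame's x, y, z axes.
In Python, from rig import r, get_state, viewer, sign_off, spot_in, trace, pinpoint gives the robot as it stands. The module is installed in compiled form; this text tells all that it offers. Calls block until the motion is done:
- r.move_ptp(position, orientation): joint-space move of the TCP to a pose.
- r.move_l(position, ori=None, speed=0.15): straight line of the TCP; ori=None keeps the orientation; speed is the mean speed in m/s.
- r.movej(angles): joint-space move.
- r.open_gripper() and r.gripper_close(grip_force=None): open the fingers fully, or close them until they stop; grip_force is the grip in N (None keeps the last).
- r.sleep(seconds).
- r.inverse_kinematics(position, orientation): joint angles nearest the present ones, or None.
- get_state(): the state.
- viewer.grab_frame(name): name is "scene" or "side" or "wrist"; returns (picture, depth): 480x640x3 uint8, blue, green, red; 480x640 float32, m along the optical axis (not along the pixel's ray), 0 where there is no reading.
- viewer.camera_info(name): a dict with "fx", "fy", "cx", "cy" (pixels), "D" ([k1, k2, p1, p2, k3] as OpenCV has them; the pictures are not rectified), "R" (3x3) and "t" (3): a world point X has camera coordinates R X + t. Camera axes: x right, y down, z forward; pixel columns grow to the right and rows downward; lengths in m; the calibration is good to about 2 mm. A picture is of the moment at which its call begins: read the wrist's pose just before it. camera_info takes no time and is no camera call; for the wrist camera it gives the pose at the moment of the call.
A pose or a line that the arm cannot do raises r.MotionError and nothing moves.
- sign_off(): hands the job in; it is judged then, once.
Trained networks look in the newest picture that a camera, given by its name, has taken for a name from the list of things; names that differ only in an ending like _2 or _b are one class to them, and where a whole thing is asked for, a point or a joint stands for the part that bears it (a point fixed in the world has none). Each returns a list of dicts, best first, with "score" (0 to 1); they miss things now and then, are a little off and sometimes report something else, mostly with a low value. They report only what shows in the picture. A call takes as long as a camera call. They do not tell look-alikes from the thing itself.
- spot_in(thing, camera): "location" ([x, y, z] in m, in world coordinates, good to about 4 mm: the middle of the surface that is visible of it).
- trace(thing, camera): "pixels" (480x640 bool, what is visible of it).
- pinpoint(thing, camera): "location" ([x, y, z] in m, in world coordinates, good to about 4 mm: a listed point, or the origin of a listed thing).
The state is a dict: "t": time; "joint_positions": joint angles; "qd": joint speeds; "joint_efforts": joint torques, N m; "tcp_pos": TCP position; "ee_rot": TCP orientation; "force": force on the tool from outside, world axes, zero at the start; "wrist_torque": the same for the moment, N m; "gripper_width": finger opening in m; "finger_force": force on a finger pad.
Only numpy, scipy, OpenCV 4.12 (cv2) and the standard library are available. Lean on these libraries where they do the work, as an engineer would, in place of code of your own. Each camera call takes 0.05 s, during which the arm holds its last target. There are 200 camera calls.

TASK

Take the optic block off the cold light source: pull the coupler's spring sleeve fully back towards the light source's box until the block has popped out along its cradle, then let go so that the sleeve springs home. Lift the block straight up out of the cradle by its fin and set it down gently, base down and flat on the bottom of the grey storage tray. Leave everything else on the bench where it is.

Things in the scene. Friction and masses are not known exactly. Their poses are not given: they have to be found in the camera images.
- source: Fixed cold light source: white box 150 x 170 x 95 mm tall, origin under its centre on the bench, z up. Its front is -x: from there a horizontal coupler barrel (axis 62 mm above the bench, at y = 0) with a spring sleeve on it projects, and a black cradle follows in line. Under the sleeve there is only a 10 mm base plate. Box, barrel and cradle move as one
- barrel_mouth (a point): open end of the coupler barrel (33 mm diameter), on its axis, 163 mm in front of the source's origin; axes as source's
- cradle_floor (a point): on the inner floor of the black cradle, 45 mm above the bench, 258 mm in front of the source's origin; axes as source's. The cradle runs from 174 to 320 mm in front of the origin, 52 mm wide over its two 6 mm side walls; the walls and the end wall at the far end are 34 mm high above this floor
- sleeve (a joint): travel in m of the spring sleeve: 0 home, 0.015 fully back (along the source's +x, towards the box). It takes 4 N at first, 10 N at the end, and springs home when let go. At 0.009 to 0.010 the latch frees the optic block, and a damped spring pushes it out 30 mm in about half a second; keep the sleeve back meanwhile. While latched the block cannot be taken out
- sleeve_grip (a point): middle of the sleeve, on its axis, 62 mm above the bench, 138 mm in front of the source's origin when home; moves with the sleeve; axes as source's. The sleeve is an aluminium spool 50 mm long (x): a round waist 43 mm in diameter and 38 mm long between two rims 52 mm in diameter. Grip it across the waist from above
- optic: Loose optic block, 0.18 to 0.35 kg: aluminium body 100 (x) x 36 (y) x 34 mm (z), origin under its centre, a steel nose at +x and a dark fin on top. At first it is locked in the coupler, origin 228 mm in front of the source's, axes as the source's; popped out, 258 to 263 mm. The cradle leaves 2 mm on each side and is as high as the body, so only the fin can be gripped
- nose (a point): end of the block's round steel nose (24 mm diameter), at x = 87 mm, 17 mm above the block's underside. With the block popped out it is at least 8 mm clear of the barrel, and the body is 1 to 6 mm short of the cradle's end wall
- fin (a point): middle of the block's fin, 55 mm above its underside, right above its origin; axes as optic's. The fin is 30 mm long (x), 12 mm thick (y), and reaches from 34 to 68 mm above the underside
- tray: Fixed open grey storage tray, 200 (its x) x 130 (y) x 30 mm tall, walls and floor 5 mm thick, origin under its centre; it stands left or right of the cradle. The block fits with its length roughly along the tray's length, either way round
- tray_in (a point): centre of the tray's inner floor, 5 mm above the bench; axes as tray's
- plate: six-well plate, clear, 127 x 85 x 20 mm, origin under its centre; bystander
- bottle: amber bottle, 60 mm diameter, 130 mm tall, origin under its centre; bystander
- jar: white jar, 64 mm diameter, 80 mm tall, origin under its centre; bystander
- meter: white bench meter with a dark screen, 75 x 105 x 38 mm, origin under its centre; bystander
- dish: clear culture dish, 94 mm diameter, 16 mm tall, origin under its centre; bystander
- marker: black marker pen, 135 mm long along its y, 15 mm thick, lying flat; bystander
- pot: dark objective pot, 52 mm diameter, 55 mm tall, origin under its centre; bystander
Things that resemble listed ones, but are neither listed nor needed, are in the scene too. What is shaped like the optic but orange is not meant.

How it is judged (in metres and radians):
On the way, in this order (a step that is already met when the one before it is completed fails the run):
1. the sleeve is pulled back (12.5 mm or more) (value of joint sleeve above 0.0125 m), for 0.1 s.
2. the block has popped out, the sleeve is let go and has sprung home (within 2 mm) (value of joint sleeve below 0.002 m and x of optic in the frame of source below -0.25 m and contact force between the fingers and source below 0.3 N), for 0.2 s.
3. the block is lifted upright, clear of the cradle (height (world z) of optic above 0.082 m and angle between optic's own z axis and vertical below 0.35 rad), for 0.1 s.
At the end, for the whole second after the job is handed in: The optic block lies at rest inside the tray, base down and flat on the tray's floor (within 4 mm and 0.08 rad), and the sleeve is home within 2 mm (value of joint sleeve below 0.002 m and x of optic in the frame of tray_in between -0.095 and 0.095 m and y of optic in the frame of tray_in between -0.06 and 0.06 m and z of optic in the frame of tray_in between -0.004 and 0.004 m and angle between optic's own z axis and vertical below 0.08 rad and linear speed of optic below 0.02 m/s); the robot touches nothing.
It fails at once if the block is dropped or thrown (faster than 0.5 m/s with no finger on it) (linear speed of optic above 0.5 m/s and contact force between the fingers and optic below 0.05 N).
It fails at once if a bystander is moved by more than 30 mm (distance of any of plate, bottle, jar, meter, dish, marker, pot from where it was at the start of the episode above 0.03 m).
It also fails if it takes over 51 s, if anything falls off the work surface, if the arm or the gripper's body presses on something with over 40 N, if the wrist force passes 120 N, or if a joint passes its speed limit or range.

## Working session

There is one attempt and no reset: what is moved stays moved. The work goes in short steps, each a Python script; the robot and the scene stay as the last script left them, time stands still between calls to the robot, and variables do not carry over. Pictures are saved under pics/ and viewed, at most 10 in all, crops included, and the job is handed in when it is done.

```bash
mkdir -p pics; python3 - <<'E'
from rig import *
import cv2,numpy as np
for c in ["scene","side"]:
    im,d=viewer.grab_frame(c); cv2.imwrite(f"pics/{c}0.png",im); np.save(f"{c}_d.npy",d)
    for n in ["source","barrel_mouth","cradle_floor","sleeve_grip","optic","nose","fin","tray","tray_in","plate","bottle","jar","meter","dish","marker","pot"]:
        print(c,n,[(np.round(x["location"],3).tolist(),round(x["score"],2)) for x in pinpoint(n,c)])
print(get_state()["t"])
E
```

```text
scene source [([0.808, -0.032, 0.002], 0.77), ([0.503, 0.326, -0.002], 0.25)]
scene barrel_mouth [([0.655, -0.078, 0.061], 0.77)]
scene cradle_floor [([0.563, -0.107, 0.043], 0.97)]
scene sleeve_grip [([0.678, -0.074, 0.059], 0.86), ([0.367, -0.043, -0.002], 0.48)]
scene optic [([0.282, -0.179, 0.001], 0.94), ([0.527, 0.087, 0.003], 0.71), ([0.592, -0.1, 0.048], 0.62)]
scene nose [([0.586, 0.027, 0.018], 0.92), ([0.677, -0.074, 0.06], 0.78), ([0.265, -0.261, 0.017], 0.71)]
scene fin [([0.59, -0.103, 0.096], 0.9), ([0.521, 0.09, 0.055], 0.85), ([0.369, -0.046, -0.002], 0.45)]
scene tray [([0.531, -0.32, 0.003], 0.75), ([0.733, -0.247, 0.003], 0.68)]
scene tray_in [([0.531, -0.318, 0.002], 0.74), ([0.535, -0.321, 0.002], 0.66)]
scene plate [([0.503, 0.326, -0.001], 0.63)]
scene bottle [([0.717, -0.366, 0.001], 0.84)]
scene jar [([0.682, 0.362, 0.002], 0.97)]
scene meter [([0.368, 0.139, 0.003], 0.71)]
scene dish [([0.725, 0.25, -0.003], 0.73), ([0.654, -0.081, 0.058], 0.54), ([0.682, 0.362, -0.001], 0.41)]
scene marker [([0.37, -0.046, 0.003], 0.83), ([0.592, -0.101, 0.045], 0.17)]
sce
[... 400 characters left out ...]
.61)]
side nose [([0.264, -0.264, 0.019], 0.86), ([0.677, -0.074, 0.067], 0.84), ([0.586, 0.023, 0.017], 0.7), ([0.811, -0.033, 0.003], 0.33), ([0.733, -0.246, -0.002], 0.31)]
side fin [([0.676, -0.074, 0.061], 0.71), ([0.286, -0.181, 0.055], 0.64), ([0.524, 0.085, 0.056], 0.59)]
side tray [([0.53, -0.321, 0.001], 0.91)]
side tray_in [([0.532, -0.322, 0.01], 0.83)]
side plate [([0.501, 0.328, 0.003], 0.83)]
side bottle [([0.712, -0.37, 0.001], 0.98)]
side jar [([0.686, 0.362, 0.001], 0.82)]
side meter [([0.368, 0.14, 0.002], 0.77)]
side dish [([0.718, 0.249, 0.0], 0.87), ([0.678, -0.075, 0.064], 0.5)]
side marker [([0.371, -0.044, 0.002], 0.84)]
side pot [([0.733, -0.249, -0.004], 0.76)]
1.7
```

View pics/scene0.png

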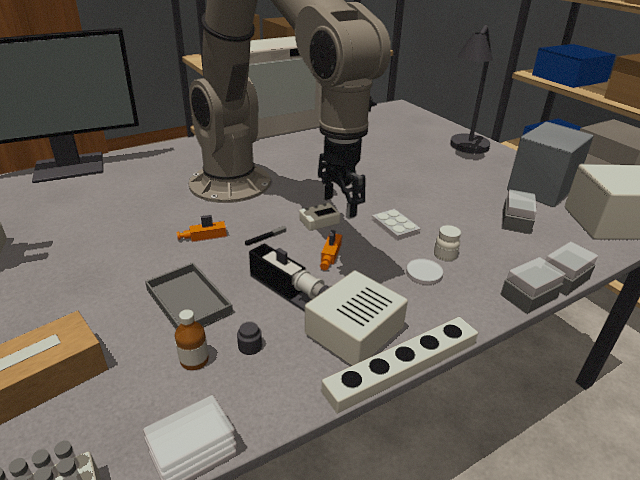

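View pics/side0.png

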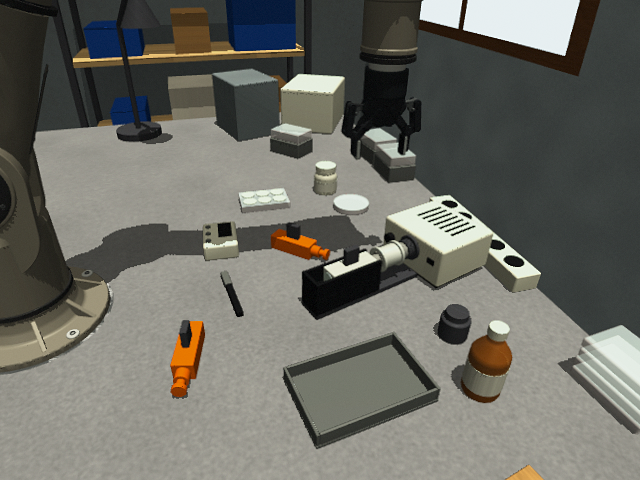

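Candidates for the optic are three: an orange block at scene (331,250), another orange block at scene (205,231), and the silver block with a dark fin in the black cradle at scene (283,260) / side (350,262). I choose the one in the cradle, because the orange blocks are excluded. The distances agree with the description: source to sleeve 0.139 m and source to cradle floor 0.261 m. Next is a close wrist look.

```bash
cat > h.py <<'E'
from rig import *
import cv2,numpy as np
def R(yaw):  # tool down, tool x along yaw (deg)
    c,s=np.cos(np.radians(yaw)),np.sin(np.radians(yaw))
    return np.array([[c,s,0],[s,-c,0],[0,0,-1.]])
def cloud(cam,d,mask,info):
    K=np.array([[info["fx"],0,info["cx"]],[0,info["fy"],info["cy"]],[0,0,1]])
    v,u=np.nonzero(mask&(d>0)); z=d[v,u]
    n=cv2.undistortPoints(np.c_[u,v].astype(float)[:,None],K,np.array(info["D"]))[:,0]
    P=np.c_[n*z[:,None],z]
    return (P-np.array(info["t"]))@np.array(info["R"])
E
python3 - <<'E'
from h import *
print(np.round(get_state()["ee_rot"],2).tolist())
r.move_ptp([0.62,-0.09,0.30],R(17.2))
r.sleep(0.3)
info=viewer.camera_info("wrist"); im,d=viewer.grab_frame("wrist"); cv2.imwrite("pics/w0.png",im)
np.save("w0.npy",d)
for n in ["source","cradle_floor","sleeve_grip","barrel_mouth","fin","optic","nose"]:
    print(n,[(np.round(x["location"],4).tolist(),round(x["score"],2)) for x in pinpoint(n,"wrist")])
for n in ["optic","sleeve","fin"]:
    for k in trace(n,"wrist")[:2]:
        m=k["pixels"]; P=cloud("wrist",d,m,info)
        v,u=np.nonzero(m); print(n,round(k["score"],2),m.sum(),u.mean(),v.mean(),np.round(P.mean(0),4),P.min(0).round(3),P.max(0).round(3))
        np.save(f"P_{n}_{int(u.mean())}.npy",P)
P=cloud("wrist",d,np.ones(d.shape,bool),info); np.save("Pall.npy",P)
print(get_state()["t"])
E
```

```text
[[-0.0, 1.0, -0.0], [1.0, 0.0, 0.0], [0.0, -0.0, -1.0]]
source []
cradle_floor [([0.6791, -0.0681, 0.06], 0.23)]
sleeve_grip [([0.6743, -0.0692, 0.0627], 0.9)]
barrel_mouth [([0.6554, -0.0772, 0.059], 0.84)]
fin [([0.5894, -0.1011, 0.1022], 0.83), ([0.5233, 0.0857, 0.0555], 0.57)]
optic [([0.5924, -0.0974, 0.0449], 0.9), ([0.2866, -0.1778, 0.0037], 0.67), ([0.5247, 0.0883, -0.0021], 0.6)]
nose [([0.5853, 0.0213, 0.0217], 0.97), ([0.6772, -0.0668, 0.0613], 0.63)]
optic 0.93 1379 300.3197969543147 431.20304568527916 [ 0.3042 -0.1636  0.0207] [ 0.282 -0.224 -0.001] [ 0.314 -0.126  0.037]
optic 0.76 4247 146.4450200141276 211.0861784789263 [0.5383 0.0739 0.0355] [ 0.462  0.018 -0.   ] [0.594 0.148 0.071]
sleeve 0.72 2887 319.76099757533774 123.07516453065466 [ 0.679  -0.0722  0.0814] [ 0.649 -0.103  0.059] [ 0.71  -0.042  0.092]
fin 0.98 4035 146.15266418835193 211.39900867410162 [0.5383 0.0737 0.0366] [ 0.469  0.018 -0.   ] [0.593 0.148 0.071]
fin 0.63 4131 319.1091745340111 213.5180343742435 [ 0.6006 -0.096   0.0833] [ 0.542 -0.128  0.046] [ 0.655 -0.068  0.116]
3.5833
```

View pics/w0.png

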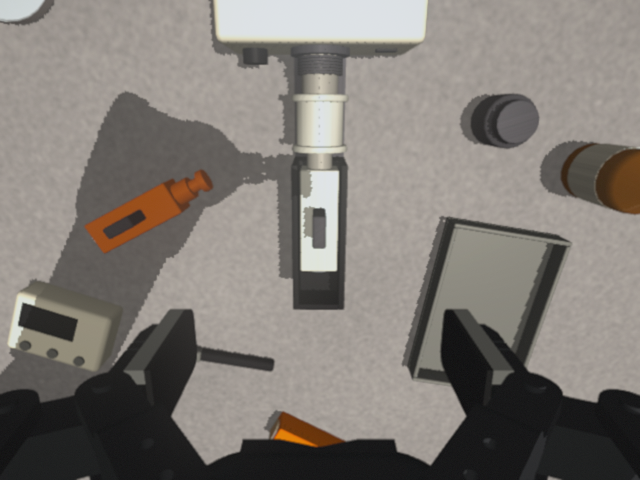

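The wrist picture shows the silver block with its dark fin at (319,228) in the black cradle. The white sleeve is at (320,123) between its rims, below the box. The tray is at (490,300), and the orange look-alikes are at (150,210) and (300,431). The source's axis is vertical in the image, so a yaw of about 17° is right. I'll refine it from the depth.

```bash
python3 - <<'E'
from h import *
P=np.load("Pall.npy"); a=np.radians(17.2); ux=np.array([np.cos(a),np.sin(a)]); uy=np.array([-ux[1],ux[0]])
o=np.array([.811,-.031])
def rect(Q): 
    (c,s,an)=cv2.minAreaRect((Q[:,:2]*1000).astype(np.float32)); return np.round(c,1),np.round(s,1),round(an,1)
L=(P[:,:2]-o); s=L@ux; t=L@uy; z=P[:,2]
near=abs(t)<.05
fin=near&(z>.106)&(s>-.27)&(s<-.19); print("fin",fin.sum(),rect(P[fin]),z[fin].mean())
body=near&(z>.070)&(z<.086)&(s>-.30)&(s<-.172)&(abs(t)<.035); print("cradle+body top",rect(P[body]),np.median(z[body]))
sl=near&(z>.055)&(s>-.168)&(s<-.105); print("sleeve",rect(P[sl]),z[sl].max())
for k in np.arange(-.17,-.10,.005):
    m=near&(abs(s-k)<.0025)&(z>.055); print(round(k,3),m.sum(),z[m].max().round(4) if m.any() else 0, (t[m].min().round(4),t[m].max().round(4)) if m.any() else 0)
box=(z>.085)&(z<.105)&(s>-.085)&(s<.1)&(abs(t)<.1)
print("box",rect(P[box]),s[box].min(),t[box].min(),t[box].max())
bf=box&(s<-.05); 
# front edge
e=[]
for k in np.arange(-.075,.076,.005):
    m=box&(abs(t-k)<.0025)
    if m.any(): e.append((k,s[m].min()))
print("front edge slope deg",np.degrees(np.polyfit(*np.array(e).T,1)[0]),np.mean([x[1] for x in e]))
tr=(z>.024)&(z<.036)&(abs(P[:,0]-.532)<.13)&(abs(P[:,1]+.321)<.13); 
print("tray",rect(P[tr]))
E
```

```text
fin 6684 (array([603.8, -95.2]), array([53.9, 99.9]), 17.2) 0.3430223882341386
cradle+body top (array([ 585.4, -100.6]), array([128.1,  52.1]), 16.9) 0.08008039633992915
sleeve (array([680.8, -71.5]), array([63. , 50.3]), 16.3) 0.09162806686342306
-0.17 134 0.0764 (np.float64(-0.012), np.float64(0.0116))
-0.165 134 0.0916 (np.float64(-0.0248), np.float64(0.0234))
-0.16 349 0.0908 (np.float64(-0.025), np.float64(0.0254))
-0.155 253 0.086 (np.float64(-0.0212), np.float64(0.0208))
-0.15 263 0.0865 (np.float64(-0.021), np.float64(0.0207))
-0.145 266 0.0864 (np.float64(-0.0209), np.float64(0.0206))
-0.14 268 0.0863 (np.float64(-0.0208), np.float64(0.0205))
-0.135 273 0.0861 (np.float64(-0.0206), np.float64(0.0205))
-0.13 280 0.0866 (np.float64(-0.0217), np.float64(0.0205))
-0.125 282 0.086 (np.float64(-0.0216), np.float64(0.0203))
-0.12 311 0.0902 (np.float64(-0.0257), np.float64(0.0246))
-0.115 314 0.0906 (np.float64(-0.0256), np.float64(0.0245))
-0.11 212 0.081 (np.float64(-0.0156), np.float64(0.0157))
-0.105 220 0.0811 (np.float64(-0.0156), np.float64(0.0156))
-0.1 234 0.0809 (np.float64(-0.0164), np.float64(0.0155))
box (array([750.4, -50.3]), array([ 36.8, 170.2]), 17.4) -0.08197765760889356 -0.08556573429578909 0.08457763541881061
front edge slope deg 0.27086977844177107 -0.07730633571228994
tray (array([ 531.4, -319.1]), array([201. , 131.7]), 7.6)
```

```bash
python3 - <<'E'
from h import *
yaw=17.3; a=np.radians(yaw); ux=np.array([np.cos(a),np.sin(a),0])
G=np.array([.811,-.031,0])-.1395*ux; 
f=lambda:print(np.round(get_state()["force"],1),np.round(get_state()["tcp_pos"],4),round(get_state()["gripper_width"],4),round(get_state()["finger_force"],1),round(get_state()["t"],2))
r.move_ptp(G+[0,0,.16],R(yaw)); f()
r.move_l(G+[0,0,.049],speed=.08); f()
r.gripper_close(40); f()
for k in (.005,.010,.0145):
    r.move_l(G+[0,0,.049]+k*ux,speed=.02); f()
r.sleep(.8); f()
for c in ("side","scene"):
    im,d=viewer.grab_frame(c); cv2.imwrite(f"pics/{c}1.png",cv2.resize(im[180:340,200:460] if c=="scene" else im[180:340,260:500],None,fx=3,fy=3))
    for n in ("optic","fin","sleeve_grip"): print(c,n,[(np.round(x["location"],3).tolist(),round(x["score"],2)) for x in pinpoint(n,c)])
E
```

```text
[-0.3 -0.4  1.2] [ 0.6781 -0.0731  0.1611] 0.085 0.0 4.24
[0.6 0.7 0.5] [ 0.6782 -0.0725  0.0496] 0.0856 0.0 5.78
[-0.3 -1.2  5.7] [ 0.678  -0.0729  0.0494] 0.0356 38.5 6.3
[-5.9 -2.2  9. ] [ 0.6822 -0.0716  0.0494] 0.0354 39.2 6.7
[-6.4 -1.3 11. ] [ 0.6867 -0.0702  0.0494] 0.0356 39.5 7.1
[-8.  -3.  11.3] [ 0.6908 -0.069   0.0494] 0.0357 39.8 7.47
[-8.4 -2.2 10.4] [ 0.6907 -0.069   0.0494] 0.036 39.7 8.28
side optic [([0.519, 0.084, -0.003], 0.97), ([0.563, -0.113, 0.046], 0.73), ([0.814, -0.033, 0.0], 0.23)]
side fin [([0.568, -0.107, 0.102], 0.95), ([0.283, -0.18, 0.054], 0.83), ([0.523, 0.081, 0.054], 0.8)]
side sleeve_grip []
scene optic [([0.561, -0.107, 0.046], 0.65), ([0.285, -0.18, 0.001], 0.62), ([0.525, 0.087, 0.002], 0.48)]
scene fin [([0.559, -0.108, 0.096], 0.93), ([0.285, -0.178, 0.059], 0.84), ([0.522, 0.089, 0.054], 0.46)]
scene sleeve_grip [([0.691, -0.069, 0.063], 0.59), ([0.723, 0.249, -0.002], 0.38)]
```

```bash
python3 - <<'E'
from h import *
yaw=17.3; a=np.radians(yaw); ux=np.array([np.cos(a),np.sin(a),0])
G=np.array([.811,-.031,0])-.1395*ux+[0,0,.049]
f=lambda:print(np.round(get_state()["force"]@ux,1),np.round(get_state()["force"],1),round((get_state()["tcp_pos"]-G)@ux,4),round(get_state()["gripper_width"],4),round(get_state()["t"],2))
for k in (.016,.0175,.019,.0205,.022):
    r.move_l(G+k*ux,speed=.02); r.sleep(.15); f()
    if get_state()["force"]@ux<-22: break
im,d=viewer.grab_frame("side"); cv2.imwrite("pics/side2.png",cv2.resize(im[200:320,290:450],None,fx=4,fy=4))
r.sleep(.3);f()
E
```

```text
-10.1 [-9.8 -2.7 11.4] 0.0148 0.0355 9.07
-16.0 [-15.8  -3.1  16. ] 0.0152 0.0357 9.47
-25.3 [-25.1  -4.3  22.8] 0.0153 0.0356 9.88
-24.4 [-24.3  -3.9  22. ] 0.0153 0.0354 10.22
```

View pics/side2.png

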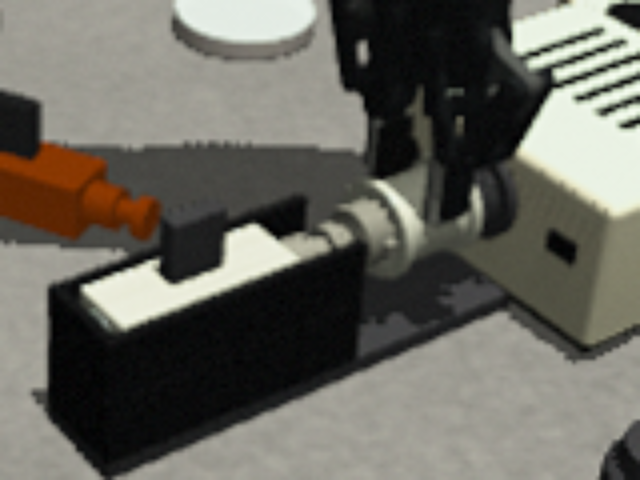

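The picture shows the sleeve held at its stop. The block at (190,270) has slid to the cradle's end wall, and the nose at (310,240) is clear of the barrel. Next: ease back, let go, rise and look again.

```bash
python3 - <<'E'
from h import *
yaw=17.3; a=np.radians(yaw); ux=np.array([np.cos(a),np.sin(a),0]); uy=np.array([-ux[1],ux[0],0])
G=np.array([.811,-.031,0])-.1395*ux+[0,0,.049]
f=lambda:print(np.round(get_state()["force"],1),np.round(get_state()["tcp_pos"],4),round(get_state()["gripper_width"],4),round(get_state()["t"],2))
r.move_l(G+.001*ux,speed=.04); f()
r.open_gripper(); f(); r.sleep(.3)
r.move_l(G+[0,0,.14],speed=.12)
C=np.array([.811,-.031,0])-.262*ux
r.move_ptp(C-.05*ux+[0,0,.30],R(yaw)); r.sleep(.3)
info=viewer.camera_info("wrist"); im,d=viewer.grab_frame("wrist"); cv2.imwrite("pics/w1.png",im); f()
for n in ("optic","fin","sleeve_grip"): print(n,[(np.round(x["location"],3).tolist(),round(x["score"],2)) for x in pinpoint(n,"wrist")])
P=cloud("wrist",d,np.ones(d.shape,bool),info)
L=P-np.array([.811,-.031,0]); s=L@ux;t=L@uy;z=P[:,2]
def rect(m): 
    c,sz,an=cv2.minAreaRect((np.c_[s,t][m]*1000).astype(np.float32)); print(m.sum(),np.round(c,1),np.round(sz,1),round(an,1),np.median(z[m]).round(4))
rect((abs(t)<.015)&(z>.105)&(z<.125)&(s>-.30)&(s<-.22))
for k in np.arange(-.175,-.10,.005):
    m=(abs(t)<.04)&(abs(s-k)<.0025)&(z>.055)&(z<.12); print(round(k,3),z[m].max().round(4),end=" ")
tr=(z>.024)&(z<.036)&(abs(P[:,0]-.532)<.13)&(abs(P[:,1]+.321)<.13)
print("tray",cv2.minAreaRect((P[tr][:,:2]*1000).astype(np.float32)))
E
```

```text
[-5.1 -1.4  8. ] [ 0.6785 -0.0727  0.0494] 0.0358 10.82
[-0.  -0.6  0.7] [ 0.6788 -0.0722  0.049 ] 0.0852 11.37
[0.  0.8 0.4] [ 0.5134 -0.1236  0.2994] 0.0855 14.17
optic [([0.565, -0.105, 0.045], 0.86), ([0.524, 0.087, -0.004], 0.83), ([0.284, -0.179, -0.001], 0.61)]
fin [([0.561, -0.104, 0.104], 0.91), ([0.286, -0.181, 0.054], 0.82), ([0.522, 0.087, 0.056], 0.6)]
sleeve_grip []
557 [-258.9    1. ] [29.5 11.6] 0.2 0.114
-0.175 0.0817 -0.17 0.0752 -0.165 0.0905 -0.16 0.0905 -0.155 0.0866 -0.15 0.0717 Traceback (most recent call last):
  File "<stdin>", line 18, in <module>
    return umr_maximum(a, axis, None, out, keepdims, initial, where)
ValueError: zero-size array to reduction operation maximum which has no identity
```

View pics/w1.png

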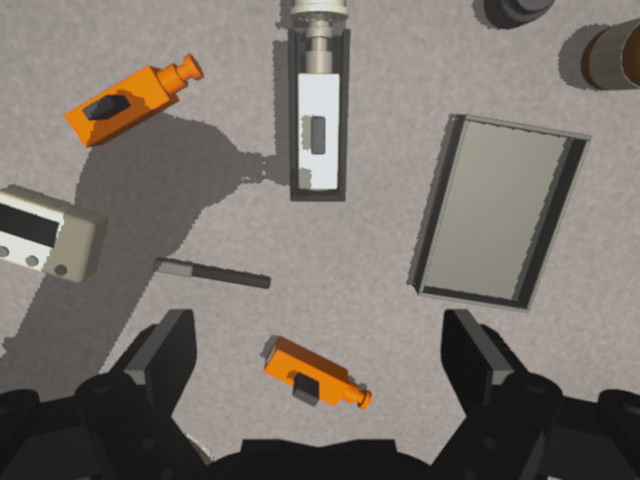

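The fin is at source-frame (-0.259, 0.001), and its measured 29.5 x 11.6 mm top matches. In the picture it is at (317,135), the block is free of the barrel, and the sleeve's front rim (320,10) is back at its first place. Next: grip the fin and lift straight up.

```bash
python3 - <<'E'
from h import *
yaw=17.3; a=np.radians(yaw); ux=np.array([np.cos(a),np.sin(a),0]); uy=np.array([-ux[1],ux[0],0])
F=np.array([.811,-.031,0])-.259*ux+.0008*uy
f=lambda:print(np.round(get_state()["force"],1),np.round(get_state()["tcp_pos"],4),round(get_state()["gripper_width"],4),round(get_state()["finger_force"],1),round(get_state()["t"],2))
r.move_ptp(F+[0,0,.19],R(yaw)); 
r.move_l(F+[0,0,.093],speed=.08); f()
r.gripper_close(80); f()
r.move_l(F+[0,0,.103],speed=.03); f()
r.move_l(F+[0,0,.21],speed=.08); r.sleep(.2); f()
im,d=viewer.grab_frame("side"); cv2.imwrite("pics/side3.png",im[100:400,200:600])
for n in ("optic","fin"): print(n,[(np.round(x["location"],3).tolist(),round(x["score"],2)) for x in pinpoint(n,"side")])
print([(np.round(x["location"],3).tolist(),round(x["score"],2)) for x in pinpoint("tray_in","side")])
E
```

```text
[-0.9  0.   0.4] [ 0.5638 -0.1073  0.0935] 0.0853 0.0 16.23
[-0.2 -0.  -0.6] [ 0.5634 -0.1073  0.0929] 0.0001 0.0 17.0
[-0.1  0.1  0.2] [ 0.5636 -0.1072  0.1032] 0.0003 0.0 17.48
[ 0.2 -0.2  0.6] [ 0.5634 -0.1073  0.2097] -0.0001 0.0 19.18
optic [([0.561, -0.111, 0.045], 0.85), ([0.287, -0.181, 0.004], 0.8), ([0.524, 0.084, 0.0], 0.78)]
fin [([0.563, -0.107, 0.102], 0.86), ([0.284, -0.179, 0.053], 0.77), ([0.528, 0.085, 0.056], 0.59), ([0.496, 0.326, 0.005], 0.49)]
[([0.528, -0.32, 0.006], 0.56), ([0.711, -0.366, 0.003], 0.24)]
```

View pics/side3.png

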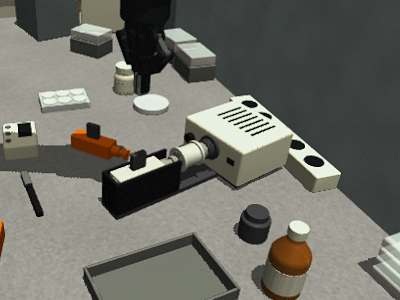

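The gripper closed on nothing (width 0), and the block is still in its cradle at (135,165) in the crop. The fingertips must sit higher than the tool frame says. The sleeve chord of 35.6 mm in place of 43 mm fits that too. I'll measure the tips with depth.

```bash
python3 - <<'E'
from h import *
T=get_state()["tcp_pos"]; print(T, np.round(get_state()["ee_rot"],3).tolist())
a=np.radians(17.3); ux=np.array([np.cos(a),np.sin(a),0]); uy=np.array([-ux[1],ux[0],0])
for c in ("side","scene"):
    info=viewer.camera_info(c); im,d=viewer.grab_frame(c)
    P=cloud(c,d,np.ones(d.shape,bool),info); L=P-T
    m=(abs(L[:,0])<.09)&(abs(L[:,1])<.09)&(P[:,2]>.13)&(P[:,2]<.4)
    Q=L[m]; z=Q[:,2]; print(c,m.sum(),np.sort(z)[[0,5,20]].round(4))
    b=Q[z<np.sort(z)[5]+.02]; print("tip xy in tool/source axes", (b@ux).min().round(3),(b@ux).max().round(3),(b@uy).min().round(3),(b@uy).max().round(3))
    for lo in np.arange(-.02,.1,.01):
        k=(z>=lo)&(z<lo+.01); print(round(lo,2),k.sum(), (np.round([(Q[k]@ux).min(),(Q[k]@ux).max(),(Q[k]@uy).min(),(Q[k]@uy).max()],3) if k.any() else ''))
info=viewer.camera_info("side");
X=np.array(info["R"])@T+info["t"]; print("tcp px side",X[:2]/X[2]*[info["fx"],info["fy"]]+[info["cx"],info["cy"]])
E
```

```text
[ 0.56345711 -0.10725065  0.20992025] [[0.955, 0.297, -0.0], [0.297, -0.955, -0.0], [-0.0, -0.0, -1.0]]
side 3901 [0.0221 0.0232 0.0259]
tip xy in tool/source axes -0.011 0.009 -0.015 0.008
-0.02 0 
-0.01 0 
0.0 0 
0.01 0 
0.02 43 [-0.011  0.009 -0.012  0.007]
0.03 86 [-0.011  0.008 -0.015  0.008]
0.04 96 [-0.011  0.007 -0.014  0.014]
0.05 96 [-0.011  0.008 -0.015  0.015]
0.06 86 [-0.013  0.011 -0.031  0.032]
0.07 208 [-0.014  0.013 -0.041  0.037]
0.08 230 [-0.018  0.012 -0.048  0.047]
0.09 274 [-0.018  0.011 -0.056  0.053]
scene 2073 [0.0188 0.0216 0.0273]
tip xy in tool/source axes -0.006 0.016 -0.016 0.015
-0.02 0 
-0.01 0 
0.0 0 
0.01 1 [-0.001 -0.001 -0.005 -0.005]
0.02 33 [-0.004  0.016 -0.012  0.008]
0.03 52 [-0.006  0.014 -0.016  0.015]
0.04 56 [-0.006  0.015 -0.015  0.017]
0.05 43 [-0.004  0.016 -0.015  0.012]
0.06 79 [-0.009  0.017 -0.031  0.035]
0.07 121 [-0.008  0.018 -0.038  0.043]
0.08 147 [-0.014  0.021 -0.047  0.048]
0.09 146 [-0.014  0.022 -0.056  0.057]
tcp px side [340.49437229 204.88498063]
```

Both cameras put the closed tips 22 mm behind the reported TCP, so the tool frame is about 30 mm too long. I'll go 30 mm lower and redo the grasp.

```bash
python3 - <<'E'
from h import *
yaw=17.3; a=np.radians(yaw); ux=np.array([np.cos(a),np.sin(a),0]); uy=np.array([-ux[1],ux[0],0])
F=np.array([.811,-.031,0])-.259*ux+.0008*uy
f=lambda:print(np.round(get_state()["force"],1),np.round(get_state()["tcp_pos"],4),round(get_state()["gripper_width"],4),round(get_state()["finger_force"],1),round(get_state()["t"],2))
r.open_gripper()
r.move_l(F+[0,0,.064],speed=.1); f()
r.gripper_close(80); f()
if get_state()["gripper_width"]>.006:
    r.move_l(F+[0,0,.074],speed=.03); f()
    r.move_l(F+[0,0,.18],speed=.08); r.sleep(.2); f()
    im,d=viewer.grab_frame("side"); cv2.imwrite("pics/side4.png",im[100:400,200:600])
    for n in ("optic","fin"): print(n,[(np.round(x["location"],3).tolist(),round(x["score"],2)) for x in pinpoint(n,"side")])
E
```

```text
[ 0.2  0.5 -0.3] [ 0.5638 -0.1073  0.0645] 0.0852 0.0 21.87
[-1.   0.3  3.4] [ 0.5636 -0.1073  0.0641] 0.0111 78.4 22.54
[-0.5 -0.1 -3. ] [ 0.5635 -0.1072  0.0741] 0.0108 77.9 23.02
[-1.   0.1 -3.3] [ 0.5634 -0.1072  0.1797] 0.0103 77.9 24.7
optic [([0.562, -0.109, 0.163], 0.93), ([0.284, -0.18, 0.002], 0.93)]
fin [([0.526, 0.084, 0.059], 0.87), ([0.282, -0.181, 0.055], 0.86), ([0.564, -0.107, 0.218], 0.59)]
```

View pics/side4.png

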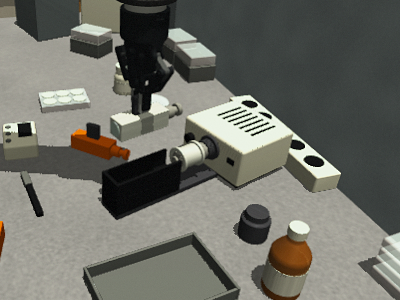

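The block hangs level under the gripper at (145,120) in the crop, at 0.161 m. The cradle is empty and the sleeve is home. Next: set it down in the tray.

```bash
python3 - <<'E'
from h import *
yt=7.6; a=np.radians(yt); ut=np.array([np.cos(a),np.sin(a),0])
T=np.array([.531,-.3197,0])-.0185*ut
f=lambda:print(np.round(get_state()["force"],1),np.round(get_state()["tcp_pos"],4),round(get_state()["gripper_width"],4),round(get_state()["finger_force"],1),round(get_state()["t"],2))
r.move_l(T+[0,0,.18],ori=R(yt),speed=.1); r.sleep(.2); f()
r.move_l(T+[0,0,.035],speed=.08); r.sleep(.2); f(); fz=get_state()["force"][2]
for z in np.arange(.030,.0185,-.0015):
    r.move_l(T+[0,0,z],speed=.015); f()
    if get_state()["force"][2]>fz+5: break
im,d=viewer.grab_frame("side"); cv2.imwrite("pics/side5.png",im[200:480,220:540])
for n in ("optic","fin"): print(n,[(np.round(x["location"],3).tolist(),round(x["score"],2)) for x in pinpoint(n,"side")])
E
```

```text
[-0.1  1.6 -3. ] [ 0.5127 -0.322   0.18  ] 0.0103 77.9 27.41
[ 0.8 -0.1 -2.2] [ 0.5128 -0.3222  0.0352] 0.0107 77.9 29.57
[ 0.4 -0.1 -3. ] [ 0.5126 -0.3222  0.0299] 0.011 77.9 30.05
[-0.6  1.1 -2.4] [ 0.5126 -0.3221  0.0284] 0.011 77.9 30.3
[ 0.3 -0.3 -2.7] [ 0.5126 -0.3221  0.0269] 0.0108 77.9 30.55
[ 0.  -0.3 -2.9] [ 0.5126 -0.3221  0.0254] 0.0102 77.9 30.8
[ 0.8 -0.8  1. ] [ 0.5128 -0.3223  0.0242] 0.0109 78.4 31.05
[-8.5  6.2 30.5] [ 0.5129 -0.3224  0.0241] 0.0107 82.8 31.3
optic [([0.286, -0.179, 0.0], 0.95), ([0.511, -0.323, 0.004], 0.63), ([0.522, 0.086, 0.0], 0.62), ([0.5, 0.33, 0.002], 0.52), ([0.559, -0.108, 0.047], 0.19)]
fin [([0.28, -0.182, 0.054], 0.86), ([0.51, -0.322, 0.061], 0.59), ([0.523, 0.083, 0.055], 0.56)]
```

View pics/side5.png

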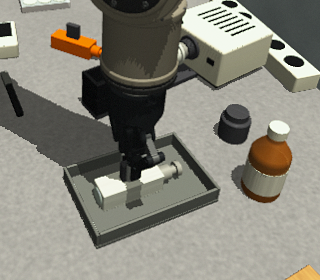

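The block rests in the middle of the tray at (140,185) in the crop, and contact came at the expected height. I'll ease up to the contact height, release and rise.

```bash
python3 - <<'E'
from h import *
p=get_state()["tcp_pos"]; 
r.move_l([p[0],p[1],.0243],speed=.02); print(get_state()["force"].round(1) if hasattr(get_state()["force"],'round') else get_state()["force"])
r.open_gripper(); r.sleep(.3)
r.move_l([p[0],p[1],.21],speed=.1); r.sleep(.5)
print(get_state()["gripper_width"],get_state()["t"])
im,d=viewer.grab_frame("side"); cv2.imwrite("pics/side6.png",im[200:480,220:540])
for n in ("optic","fin","nose","sleeve_grip"): print(n,[(np.round(x["location"],3).tolist(),round(x["score"],2)) for x in pinpoint(n,"side")])
E
```

```text
[ 0.1 -0.  -1.9]
0.08534361667436605 35.2167
optic [([0.521, 0.086, 0.0], 0.97), ([0.516, -0.323, 0.006], 0.74), ([0.284, -0.177, 0.001], 0.62)]
fin [([0.523, 0.084, 0.056], 0.87), ([0.281, -0.181, 0.057], 0.75), ([0.513, -0.325, 0.061], 0.56), ([0.499, 0.328, 0.005], 0.47)]
nose [([0.583, 0.025, 0.015], 0.88), ([0.26, -0.265, 0.017], 0.87), ([0.558, -0.106, 0.046], 0.74), ([0.601, -0.312, 0.024], 0.67)]
sleeve_grip [([0.679, -0.073, 0.064], 0.4), ([0.657, -0.078, 0.06], 0.27)]
```

View pics/side6.png

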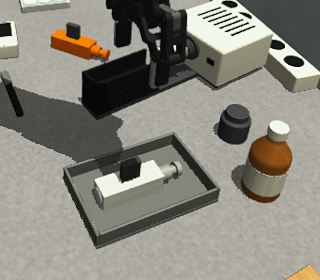

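The block stands flat in the tray at (135,185), the sleeve is home at 0.679 m, and the bystanders in view have not moved. I'm handing in.

```bash
python3 -c "
from rig import *
print(sign_off())"
```

```text
the job is handed in; nothing more can be done
None
```

The job is handed in: the block was popped out, lifted by its fin after one missed grip (the tool frame reads about 30 mm too long), and now stands flat in the grey tray, with the sleeve home and nothing else seen to have moved; the judge's verdict was not shown.

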